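# Stage a perfume bottle and set the coarse focus

## Robot

A 7-joint arm with a two-finger parallel gripper is mounted at the origin on the work surface. World frame = base frame: x ahead of the robot, y to its left, z up, the work surface at z = 0. Lengths are in m, angles in rad, forces in N, time in s.
With the tool pointing down it reaches from about 0.425 to 0.875 m from the base axis. Payload 4.7 kg.
Tool frame: the origin (TCP) lies midway between the tips of the shut fingers; the grasp point (between the pads) lies 19 mm behind it; x points along the fingers, y is the direction in which the jaws open and shut, and the axes are right-handed (so a half turn about x gives the same grasp; the last joint's range is limited). The gripper opens to 87 mm and grips with 3 to 60 N. Pads are 19 mm wide; open, the fingers measure 117 mm over their backs; the gripper's body (75 mm by 190 mm) begins 51 mm behind the grasp point.
Start: joints at [1.23, 0.321, -0.07, 1.45, 0.023, 1.371, -0.057], TCP at [0.226, -0.61, 0.223] pointing down, gripper open.
Joint ranges: [-2.86, 2.86], [-0.3, 2.09], [-1.38, 1.24], [0.06, 2.45], [-1.56, 4.7], [0.09, 2.05], [-2.69, 2.69]. Speed limits (rad/s): [2.57, 2.57, 3.14, 3.14, 3.14, 3.14, 3.14].

## Interface

Orientations are given as a unit quaternion [x, y, z, w].
In Python, from cell import monitor, cams, close_job gives the robot as it stands.
- The arm moves only by the tool drive_tool, never from a script. Its argument "targets" is a list of rows, each an object with "offset": the shift along the world's x, y, z scaled (see below), a list of three; "twist": the turn about the world's z scaled (see below). In form: [{"offset": [dx, dy, dz], "twist": twist}, ...]. A call has 1 to 12 rows; each row shifts and turns the commanded pose from where the row before left it; what a row does not reach is not made up. The controller multiplies each number of a shift by 0.05 m and each number of a turn by 45 degrees. A row lasts 1/10 s, in which the tool goes at most 50 mm and 8.59 degrees, less where a joint would pass 70% of its speed; a pose out of reach is approached as far as the arm can. A call with a number of a shift or a turn outside -1 to 1 is refused whole. A call with a gripper value outside its range is refused whole. "gripper" is the opening, from 0 (shut) to 1 (fully open), set as the call begins (left out, the last holds). The fingers move at their own pace and stop on an object; "squeeze" is the grip in N (left out, the last holds). Time passes only in rows, so rows that do not move let the fingers close. It gives the time, the measured TCP pose, the force and the opening at its end, in the units of the state.
- monitor.get_state(): the state, without advancing time (a new reading comes with each control period).
- cams.grab_frame(name): name is "scene" or "top"; returns a dict with "image" (480x640x3 uint8, blue, green, red), "mtx" (3x3 intrinsics, pixels), "rvec" (rotation vector, rad) and "tvec" (3), from world to camera coordinates, as OpenCV has them. Camera axes: x right, y down, z forward; pixel columns grow to the right and rows downward; lengths in m; the calibration is good to about 2 mm. A picture is of the moment at which its call begins. There is no depth.
- close_job(): hands the job in, once; it reports no verdict.
The state is a dict: "time": time; "joint_positions": joint angles; "joint_vel": joint speeds; "effort": joint torques, N m; "tool_pos": TCP position; "orientation": TCP orientation; "ft_force": force on the tool from outside, world axes, zero at the start; "moment": the same for the moment, N m; "opening": finger opening in m.
Only numpy, scipy, OpenCV 4.12 (cv2) and the standard library are available. Lean on these libraries where they do the work, as an engineer would, in place of code of your own. Each camera call takes 0.05 s, during which the arm holds its last target. There are 200 camera calls.

## Task

Stand the broad rectangular perfume bottle upright on the middle of the white stage of the inspection rig, one broad face squarely towards the camera, setting it down rather than dropping it, and let go. Then turn only the large outer ring of the double knob on the sloped panel until the pointer on the camera carriage is in line with the index post beside the rail; the small inner knob must stay as it is set, and do not push the camera or the index post themselves. Leave the other bottles and the carton where they stand.

Things in the scene. Friction and masses are not known exactly. Their poses are not given: they have to be found in the camera images.
- bottle_mid (a point): Bottle to inspect (loose, about 0.2 kg): clear rectangular glass body 60 (its x) by 36 (its y) by 66 mm high, steel cap 26 x 22 mm and 18 mm high on top; 84 mm tall in all. Stands upright on the table. This point is on its upright centre line, 42 mm above its underside; z up, y square to the broad faces. It has no front or back.
- stage_top (a point): Centre of the top of the rig's white stage, a fixed plate 84 (x) by 60 mm (y), 38 mm above the table. z up; y runs along the camera rail from camera to stage (roughly towards the robot), so the bottle's y must lie along this y (either way round). When in line, the lens is 100 mm or more from this centre. All points of the rig have these axes, except dial and fine_mark.
- dial (a point): Centre of the double knob on the sloped panel's surface, 60 mm above the table; fixed. z points out of the panel along the knob's axis, leaning 35 degrees from vertical towards the rig's -x (roughly the robot's right); y is level, parallel to the stage's y; x points up the slope. Panel 120 (x) by 130 mm (y).
- coarse (a joint): Outer ring: round knurled black drum 60 mm in diameter, 6 to 40 mm above the panel. Angle in rad, + is anticlockwise looking at the panel. Geared to the camera: +1 rad moves carriage and pointer 40 mm along the stage's +y. Starts near 0, stops at -0.6 and 2.0; in line is 0.4 to 1.4 rad anticlockwise of the start. Turning takes about 0.1 N m; it stays where left.
- fine_mark (a point): Mark on top of the inner (fine) knob, 12 mm off its axis, 56.5 mm above the panel. The inner knob, 30 mm in diameter, sits on the outer ring on the same axis, 40 to 57 mm above the panel, is independent of it and turns very easily. It must stay as it is.
- pointer_tip (a point): Tip of the camera carriage's pointer, a thin aluminium tongue 6 mm wide (y) on the carriage's side away from the panel (rig +x), 46 mm above the table. Only its y place along the rail changes.
- index_tip (a point): Top of the index post, a dark steel post 6 mm wide (y), 46 mm high, clamped on the bar on the rail's side away from the panel (rig +x), just beyond the tip of the pointer. In line means the pointer's y along the rail equals the post's y. The two cannot collide with one another.
- bottle: The same bottle as bottle_mid; origin at the centre of its underside.
- carriage: Camera carriage on the rail: black camera 46 x 66 x 46 mm, its top 92 mm above the table, round 40 mm lens towards the stage, lens front 55 mm from the origin; origin at the centre of the carriage's underside, 36 mm above the table. Moves only with the outer ring; not to be touched.
- round_bottle: Bystander: round glass bottle, 54 mm diameter, 80 mm high; origin at the centre of its underside.
- square_bottle: Bystander: square glass bottle, 44 x 44 mm, 72 mm high; origin at the centre of its underside.
- carton: Bystander: cardboard carton 60 (x) by 80 (y) by 55 mm high; origin at the centre of its underside.
There are look-alikes about, which are no part of the job. Leave any purple or turquoise look-alike of the bottle alone.

How it is judged:
By the outcome, as a careful person would: the job done as asked, in the order asked, and still so for the second after the job is handed in, with the robot touching nothing.
It also fails if it takes over 54 s, if anything falls off the work surface, if the arm or the gripper's body presses on something with over 40 N, if the wrist force passes 120 N, or if a joint passes its speed limit or range.

## Working session

There is one attempt and no reset: what is moved stays moved. The work goes in short steps, Python scripts to look and compute and a tool call to move; the robot and the scene stay as the last step left them, time stands still between calls to the robot, and variables do not carry over. Pictures are saved under pics/ and viewed, about 8 in all and at most 12, crops included, and the job is handed in when it is done.

Besides the shell and the picture viewer there is one more tool, called after "Call:" as name([rows], argument=value, ...), one row to a line, values as JSON. drive_tool: Moves the arm, as the interface text tells. Shifts and turns lie within -1 to 1; 1 stands for 0.05 m of shift or 45 degrees of turn. Its arguments: {"type":"object","properties":{"targets":{"type":"array","items":{"type":"object","properties":{"offset":{"type":"array","items":{"type":"number","minimum":-1,"maximum":1}},"twist":{"type":"number","minimum":-1,"maximum":1}}}},"gripper":{"type":"number"},"squeeze":{"type":"number"}},"required":["targets"]}

```bash
mkdir -p pics; cat > h.py <<'E'
import numpy as np, cv2
from cell import monitor, cams
def grab(n):
    f=cams.grab_frame(n); np.savez(f'{n}.npz',image=f['image'],mtx=f['mtx'],rvec=f['rvec'],tvec=f['tvec']); return f
def ld(n): return dict(np.load(f'{n}.npz'))
def ray(f,uv):
    R=cv2.Rodrigues(np.array(f['rvec'],float))[0]; t=np.array(f['tvec'],float).ravel()
    d=R.T@np.linalg.inv(f['mtx'])@np.array([uv[0],uv[1],1.]); return -R.T@t,d
def onz(f,uv,z):
    c,d=ray(f,uv); return c+d*(z-c[2])/d[2]
def proj(f,p):
    return cv2.projectPoints(np.array(p,float).reshape(-1,3),np.array(f['rvec'],float),np.array(f['tvec'],float),np.array(f['mtx'],float),None)[0].reshape(-1,2)
def tri(f,a,g,b):
    c1,d1=ray(f,a);c2,d2=ray(g,b);s=np.linalg.lstsq(np.c_[d1,-d2],c2-c1,rcond=None)[0]
    p,q=c1+s[0]*d1,c2+s[1]*d2; return (p+q)/2,np.linalg.norm(p-q)
E
python3 - <<'E'
from h import *
for n in('top','scene'):
    f=grab(n); cv2.imwrite(f'pics/{n}0.png',f['image']); print(n,f['mtx'].tolist(),ray(f,(320,240)))
print(monitor.get_state())
E
```

```text
top [[516.3825133781336, 0.0, 316.867394634903], [0.0, 516.3825133781336, 242.10436714175287], [0.0, 0.0, 1.0]] (array([ 0.35200047, -0.06993619,  1.33485506]), array([ 0.17395367,  0.01034434, -0.98472662]))
scene [[455.0447947436471, 0.0, 320.5888190163247], [0.0, 455.0447947436471, 242.05265981541768], [0.0, 0.0, 1.0]] (array([1.16614255, 0.12143729, 1.07625107]), array([-0.51369373, -0.17595852, -0.83974959]))
{'time': 0.1, 'joint_positions': array([ 1.23009268,  0.3217628 , -0.07006086,  1.45153339,  0.0226173 ,
        1.37078945, -0.0569301 ]), 'joint_vel': array([-9.35666371e-04, -1.80701487e-03,  1.01871638e-03, -3.36623152e-03,
        3.23379684e-05,  1.65240811e-03, -9.19377304e-04]), 'effort': array([-4.34370550e-04, -4.92570949e+01, -4.06106198e-01, -3.13400388e+01,
       -6.42712531e-02,  3.94322444e-02,  5.66372660e-05]), 'tool_pos': array([ 0.22558134, -0.60908577,  0.2215715 ]), 'orientation': array([-0.6958636 , -0.12536279,  0.69615684, -0.12419208]), 'ft_force': array([-0.52088287,  0.08854608,  0.58071198]), 'moment': array([-0.00678543,  0.0252395 , -0.02388126]), 'opening': 0.08671527640098355}
```

View pics/top0.png

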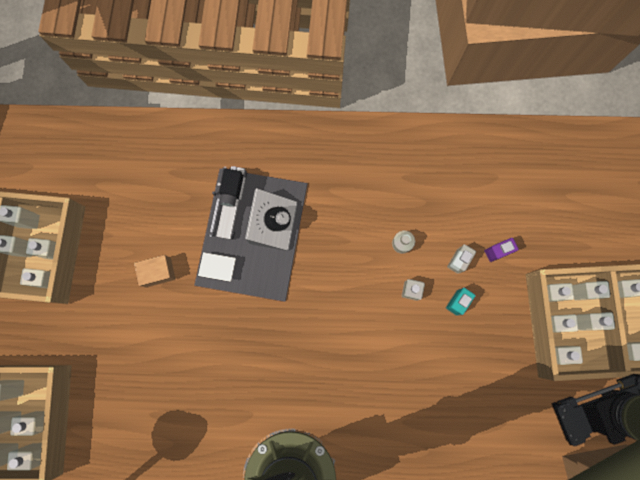

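View pics/scene0.png

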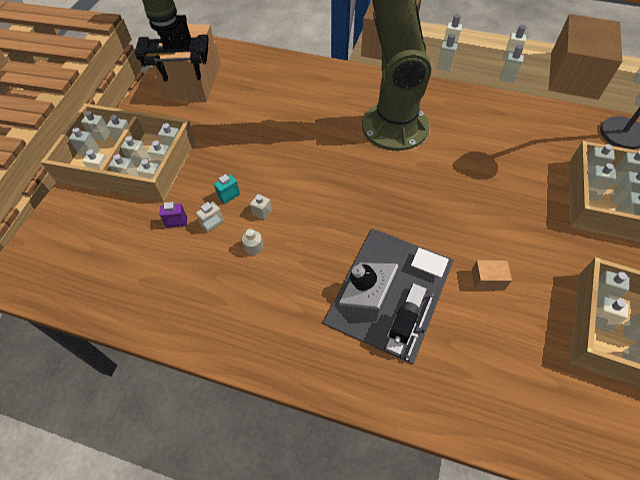

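Top view: round bottle (404,241), square bottle (414,289), clear rectangular bottle (462,258), purple (503,248) and turquoise (461,300) look-alikes. The rig is at about (250,235), with the stage at (217,266) and the knob at (277,217). The bottle at (462,258) in top, (209,216) in scene, is the one meant: it is clear glass, broad and rectangular, and stands loose outside the trays. I'll confirm it in a crop.

```bash
python3 - <<'E'
from h import *
t=ld('top');s=ld('scene')
def crop(f,x,y,w,h,k): return cv2.resize(f['image'][y:y+h,x:x+w],None,fx=k,fy=k,interpolation=cv2.INTER_CUBIC)
a=crop(t,430,225,100,75,4);b=crop(s,160,165,100,75,4)   #400x300
c=crop(t,190,160,133,100,3)
c=crop(t,190,155,130,150,2); d=crop(s,320,225,140,150,2)
top=np.hstack([a,b]); 
cv2.imwrite('pics/c1.png',top)
e=np.hstack([crop(t,190,155,130,150,3),crop(s,325,225,133,150,3)]); print(e.shape); cv2.imwrite('pics/c2.png',e)
E
```

```text
(450, 789, 3)
```

View pics/c1.png

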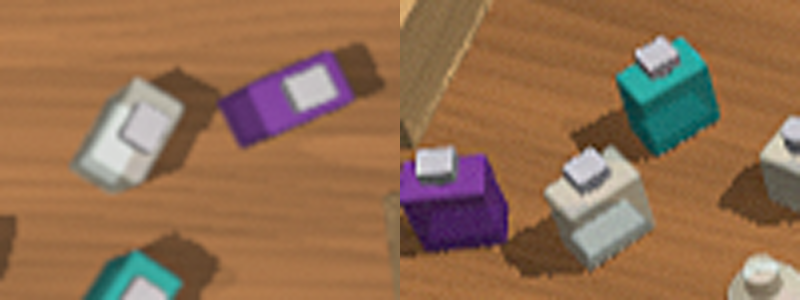

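View pics/c2.png

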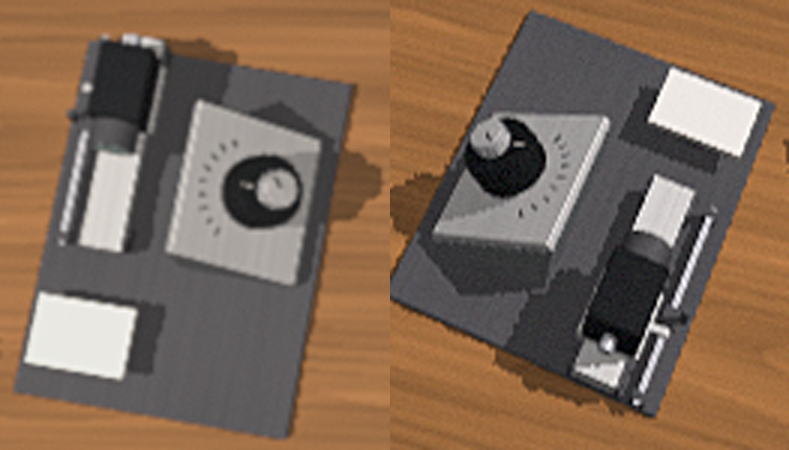

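The crop confirms it: the clear bottle stands between purple and turquoise (cap at about (466,257) top, (207,207) scene). Rig crops show the fine knob top at about (282,218) top and (358,270) scene. I'll compute the positions next.

```bash
cat > m.py <<'E'
from h import *
from scipy.spatial.transform import Rotation as Ro
def stage(f,box):
    x,y,w,h=box; im=f['image'][y:y+h,x:x+w]; m=(im.min(2)>205).astype(np.uint8)
    c=max(cv2.findContours(m,cv2.RETR_EXTERNAL,cv2.CHAIN_APPROX_NONE)[0],key=cv2.contourArea).reshape(-1,2)+[x,y]
    P=np.array([onz(f,p,.038)[:2] for p in c],np.float32); r=cv2.minAreaRect(P)
    b=cv2.boxPoints(r); e=b[1]-b[0],b[2]-b[1]; l=max(e,key=np.linalg.norm); l=l*np.sign(l[1])
    return r[0],r[1],np.degrees(np.arctan2(l[1],l[0]))
E
python3 - <<'E'
from m import *
t=ld('top');s=ld('scene')
print('stage',stage(t,(190,245,50,45)),stage(s,(405,240,55,45)))
T=lambda x,y:(x/4+430-.4,y/4+225-.4); S=lambda x,y:(x/4+160-.4,y/4+165-.4)
print('cap tri',tri(t,T(146,127),s,S(187,168)), onz(t,T(146,127),.084),onz(s,S(187,168),.084))
def ang(f,a,b,z): d=(onz(f,b,z)-onz(f,a,z))[:2]; return np.degrees(np.arctan2(d[1],d[0])),np.linalg.norm(d)
print('short',ang(t,T(135,78),T(185,108),.066),'long',ang(t,T(185,108),T(128,188),.066))
print('long scene',ang(s,S(147,188),S(213,147),.066),ang(s,S(168,217),S(247,183),.066))
T3=lambda x,y:(x/3+190-.3,y/3+155-.3); S3=lambda x,y:(x/3+325-.3,y/3+225-.3)
print('fine top',tri(t,T3(278,188),s,S3(100,135)))
print('post top',onz(t,T3(72,115),.046),onz(s,S3(668,318) if 0 else S3(668-390,318),.046))
q=monitor.get_state()['orientation']; R=Ro.from_quat(q).as_matrix(); print(R.round(3), 'jaw yaw',np.degrees(np.arctan2(R[1,1],R[0,1])))
E
```

```text
stage ((0.506015419960022, 0.2047346979379654), (0.0819442942738533, 0.05802949517965317), np.float32(81.43248)) ((0.5106770396232605, 0.19918176531791687), (0.08242572098970413, 0.0580638125538826), np.float32(81.743225))
cap tri (array([ 0.54324853, -0.41799863,  0.07707161]), np.float64(0.004306626791011872)) [ 0.54143223 -0.41397328  0.084     ] [ 0.54783992 -0.41653203  0.084     ]
short (np.float64(-120.69346826920886), np.float64(0.0354129869401029)) long (np.float64(144.5036318491531), np.float64(0.06230680290304332))
long scene (np.float64(148.2973043189085), np.float64(0.05427961258264071)) (np.float64(136.9563813033454), np.float64(0.05821952370459754))
fine top (array([0.62419164, 0.0344469 , 0.10164632]), np.float64(0.00421454187771967))
post top [0.69588331 0.22116192 0.046     ] [0.7122079  0.20572536 0.046     ]
[[-0.001  0.347 -0.938]
 [ 0.002 -0.938 -0.347]
 [-1.    -0.002  0.   ]] jaw yaw -69.67250773815181
```

Call:
drive_tool([
  {"offset": [0.53,0.32,-0.1],"twist": -0.1},
  {"offset": [0.53,0.32,-0.1],"twist": -0.1},
  {"offset": [0.53,0.32,-0.1],"twist": -0.1},
  {"offset": [0.53,0.32,-0.1],"twist": -0.1},
  {"offset": [0.53,0.32,-0.1],"twist": -0.1},
  {"offset": [0.53,0.32,-0.1],"twist": -0.1},
  {"offset": [0.53,0.32,-0.1],"twist": -0.1},
  {"offset": [0.53,0.32,-0.1],"twist": -0.1},
  {"offset": [0.53,0.32,-0.1],"twist": -0.1},
  {"offset": [0.53,0.32,-0.1],"twist": -0.1},
  {"offset": [0.53,0.32,-0.1],"twist": -0.1},
  {"offset": [0.53,0.36,-0.1],"twist": -0.1},
], gripper=0.68)

```text
time: 1.3
tool_pos: [0.5443, -0.415, 0.1617]
orientation: [-0.676, 0.206, 0.677, 0.206]
ft_force: [0.0, 0.5, -0.2]
opening: 0.0589
```

Call:
drive_tool([
  {"offset": [0,0,0],"twist": 0},
  {"offset": [0,0,0],"twist": 0},
  {"offset": [0,0,0],"twist": 0},
])

```text
time: 1.6
tool_pos: [0.5426, -0.4167, 0.1624]
orientation: [-0.676, 0.206, 0.677, 0.205]
ft_force: [0.2, -0.7, 0.0]
opening: 0.0591
```

```bash
cat >> m.py <<'E'
def tool():
    st=monitor.get_state(); R=Ro.from_quat(st['orientation']).as_matrix(); return st,R,np.degrees(np.arctan2(R[1,1],R[0,1]))
E
python3 - <<'E'
from m import *
st,R,y=tool(); p=st['tool_pos']; print(st['time'],p,y,st['opening'])
out=[]
for n in('top','scene'):
    f=grab(n); im=f['image'].copy(); uv=proj(f,[p]+[p+R[:,1]*k*.03 for k in(-1,1)]); print(uv)
    u,v=uv[0].round().astype(int); x0,y0=u-50,v-50
    c=cv2.resize(im[y0:y0+110,x0:x0+100],None,fx=4,fy=4,interpolation=cv2.INTER_CUBIC)
    for q in uv: cv2.circle(c,tuple(int(z) for z in ((q-[x0,y0]+.5)*4)),3,(0,0,255),1)
    out.append(c); print(x0,y0)
cv2.imwrite('pics/c3.png',np.hstack(out))
E
```

```text
1.6 [ 0.54259395 -0.41669719  0.16235119] -123.73483244252748 0.05912747061760662
[[476.62503413 250.98436207]
 [465.51722076 243.54331543]
 [487.79453144 258.46673034]]
427 201
[[200.42361612 186.79235875]
 [206.38753793 193.84224688]
 [194.58757625 179.89363851]]
150 137
```

View pics/c3.png

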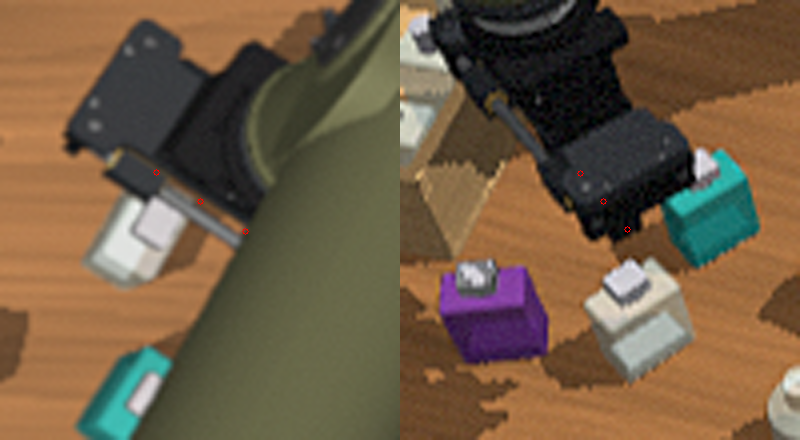

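Call:
drive_tool([
  {"offset": [0.02,0,-0.3]},
  {"offset": [0,0,-0.3]},
  {"offset": [0,0,-0.3]},
  {"offset": [0,0,-0.3]},
  {"offset": [0,0,0]},
])

```text
$.targets[0]: bad value
```

```bash
python3 - <<'E'
from m import *
st,R,y=tool(); p=st['tool_pos']; print(st['time'],p,y,st['opening'])
f=grab('scene'); im=f['image']; x0,y0=150,140
c=cv2.resize(im[y0:y0+100,x0:x0+130],None,fx=6,fy=6,interpolation=cv2.INTER_CUBIC)
for q in proj(f,[p,p+R[:,1]*.03,p-R[:,1]*.03]): cv2.circle(c,tuple(int(z) for z in ((q-[x0,y0]+.5)*6)),3,(0,0,255),1)
cv2.imwrite('pics/c4.png',c)
E
```

```text
1.7 [ 0.54238341 -0.41712929  0.16269429] -123.80318711757502 0.05902596757574997
```

View pics/c4.png

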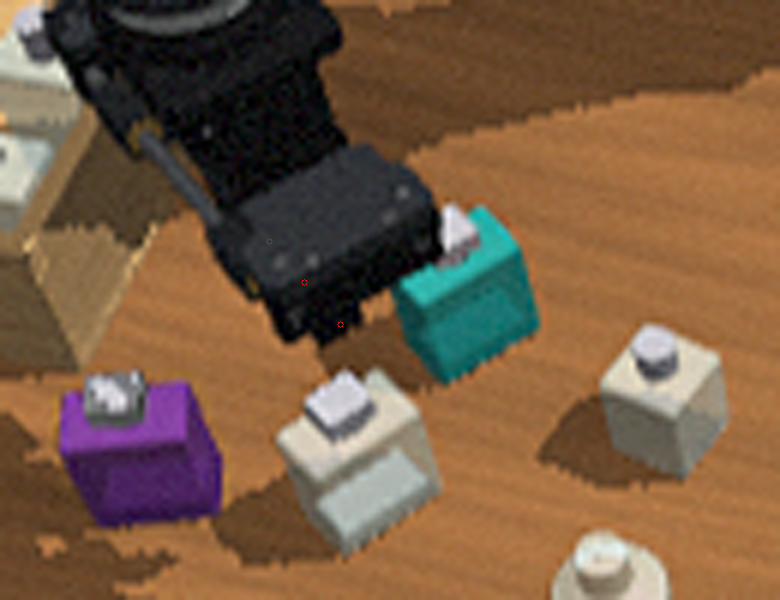

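Call:
drive_tool([
  {"offset": [0.05,0.04,-0.3],"twist": 0},
  {"offset": [0,0,-0.3],"twist": 0},
  {"offset": [0,0,-0.3],"twist": 0},
  {"offset": [0,0,-0.3],"twist": 0},
  {"offset": [0,0,-0.3],"twist": 0},
  {"offset": [0,0,-0.3],"twist": 0},
  {"offset": [0,0,-0.3],"twist": 0},
  {"offset": [0,0,-0.3],"twist": 0},
  {"offset": [0,0,-0.3],"twist": 0},
  {"offset": [0,0,0],"twist": 0},
])

```text
time: 2.75
tool_pos: [0.5446, -0.4123, 0.0244]
orientation: [-0.675, 0.204, 0.678, 0.205]
ft_force: [-0.4, 0.5, 1.0]
opening: 0.0591
```

Call:
drive_tool([
  {"offset": [0,0,0],"twist": 0},
  {"offset": [0,0,0],"twist": 0},
  {"offset": [0,0,0],"twist": 0},
  {"offset": [0,0,0],"twist": 0},
  {"offset": [0,0,0],"twist": 0},
  {"offset": [0,0,0],"twist": 0},
  {"offset": [0,0,0],"twist": 0},
  {"offset": [0,0,0],"twist": 0},
], gripper=0.3, squeeze=12)

```text
time: 3.55
tool_pos: [0.5464, -0.4145, 0.0286]
orientation: [0.677, -0.205, -0.676, -0.204]
ft_force: [-2.1, -2.0, 7.2]
opening: 0.0362
```

Call:
drive_tool([
  {"offset": [0,0,0.1],"twist": 0},
  {"offset": [0,0,0.2],"twist": 0},
  {"offset": [0,0,0.35],"twist": 0},
  {"offset": [0,0,0.4],"twist": 0},
  {"offset": [0,0,0.4],"twist": 0},
  {"offset": [0,0,0.4],"twist": 0},
  {"offset": [0,0,0.4],"twist": 0},
  {"offset": [0,0,0.4],"twist": 0},
  {"offset": [0,0,0.3],"twist": 0},
  {"offset": [0,0,0.15],"twist": 0},
  {"offset": [0,0,0],"twist": 0},
], squeeze=15)

```text
time: 4.65
tool_pos: [0.5469, -0.4138, 0.1842]
orientation: [0.678, -0.205, -0.676, -0.204]
ft_force: [-0.7, 0.1, -1.2]
opening: 0.036
```

Call:
drive_tool([
  {"offset": [-0.03,0.3,0],"twist": 0.05},
  {"offset": [-0.03,0.5,0],"twist": 0.1},
  {"offset": [-0.03,0.6,0],"twist": 0.1},
  {"offset": [-0.03,0.6,0],"twist": 0.1},
  {"offset": [-0.03,0.6,0],"twist": 0.1},
  {"offset": [-0.03,0.6,0],"twist": 0.1},
  {"offset": [-0.03,0.6,0],"twist": 0.1},
  {"offset": [-0.03,0.6,0],"twist": 0.1},
  {"offset": [-0.03,0.6,0],"twist": 0.1},
  {"offset": [-0.03,0.6,0],"twist": 0.1},
  {"offset": [-0.03,0.6,0],"twist": 0.1},
  {"offset": [-0.03,0.6,0],"twist": 0.1},
])

```text
time: 5.85
tool_pos: [0.5279, -0.0711, 0.1824]
orientation: [-0.698, -0.113, 0.698, -0.113]
ft_force: [0.8, -0.3, -1.8]
opening: 0.0361
```

Call:
drive_tool([
  {"offset": [-0.03,0.6,0],"twist": 0.15},
  {"offset": [-0.03,0.6,0],"twist": 0.15},
  {"offset": [-0.03,0.6,0],"twist": 0.15},
  {"offset": [-0.03,0.6,0],"twist": 0.15},
  {"offset": [-0.03,0.6,0],"twist": 0.15},
  {"offset": [-0.03,0.6,0],"twist": 0.15},
  {"offset": [-0.03,0.6,0],"twist": 0.15},
  {"offset": [-0.03,0.5,0],"twist": 0.15},
  {"offset": [-0.03,0.4,0],"twist": 0.15},
  {"offset": [-0.03,0.2,0],"twist": 0.07},
  {"offset": [0,0,0],"twist": 0},
  {"offset": [0,0,0],"twist": 0},
])

```text
time: 7.05
tool_pos: [0.513, 0.1916, 0.1825]
orientation: [-0.533, -0.464, 0.534, -0.464]
ft_force: [0.3, -0.2, -2.3]
opening: 0.0359
```

```bash
python3 - <<'E'
from m import *
st,R,y=tool(); p=st['tool_pos']; print(st['time'],p,y,st['opening'],st['joint_positions'].round(2))
f=grab('scene'); im=f['image']; x0,y0=320,120
c=cv2.resize(im[y0:y0+120,x0:x0+150],None,fx=5,fy=5,interpolation=cv2.INTER_CUBIC)
X=R[:,2]; Y=R[:,1]; z=p[2]-.0265
pts=[[*(p[:2]+a*.03*X[:2]+b*.018*Y[:2]),z+h] for h in(0,.066) for a,b in((1,1),(1,-1),(-1,-1),(-1,1))]
for q in proj(f,pts): cv2.circle(c,tuple(int(v) for v in ((q-[x0,y0]+.5)*5)),3,(0,0,255),1)
cv2.imwrite('pics/c5.png',c)
E
```

```text
7.05 [0.51302172 0.19161295 0.18248514] -7.991597026917095 0.035920204985507166 [ 0.22  0.18 -0.69  1.74  0.12  1.26 -0.64]
```

View pics/c5.png

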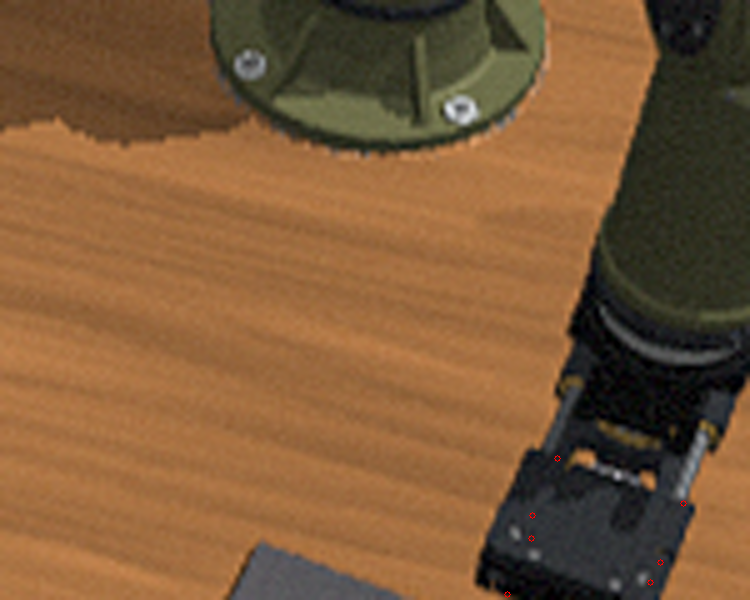

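Call:
drive_tool([
  {"offset": [-0.06,0.22,-0.1],"twist": -0.01},
  {"offset": [0,0,-0.25],"twist": 0},
  {"offset": [0,0,-0.3],"twist": 0},
  {"offset": [0,0,-0.3],"twist": 0},
  {"offset": [0,0,-0.3],"twist": 0},
  {"offset": [0,0,-0.3],"twist": 0},
  {"offset": [0,0,-0.25],"twist": 0},
  {"offset": [0,0,-0.2],"twist": 0},
  {"offset": [0,0,-0.1],"twist": 0},
  {"offset": [0,0,0],"twist": 0},
  {"offset": [0,0,0],"twist": 0},
  {"offset": [0,0,0],"twist": 0},
])

```text
time: 8.3
tool_pos: [0.5109, 0.2027, 0.0783]
orientation: [0.536, 0.461, -0.535, 0.462]
ft_force: [-0.3, -0.3, -2.7]
opening: 0.0362
```

```bash
python3 - <<'E'
from m import *
st,R,y=tool(); p=st['tool_pos']; print(st['time'],p,y,st['ft_force'])
out=[]
for n,x0,y0 in(('scene',370,210),('top',180,205)):
    f=grab(n); out.append(cv2.resize(f['image'][y0:y0+110,x0:x0+80],None,fx=5,fy=5,interpolation=cv2.INTER_CUBIC))
cv2.imwrite('pics/c6.png',np.hstack(out))
E
```

```text
8.3 [0.51087355 0.20273835 0.07832782] -8.468023771914092 [-0.27454386 -0.30704547 -2.67162668]
```

View pics/c6.png

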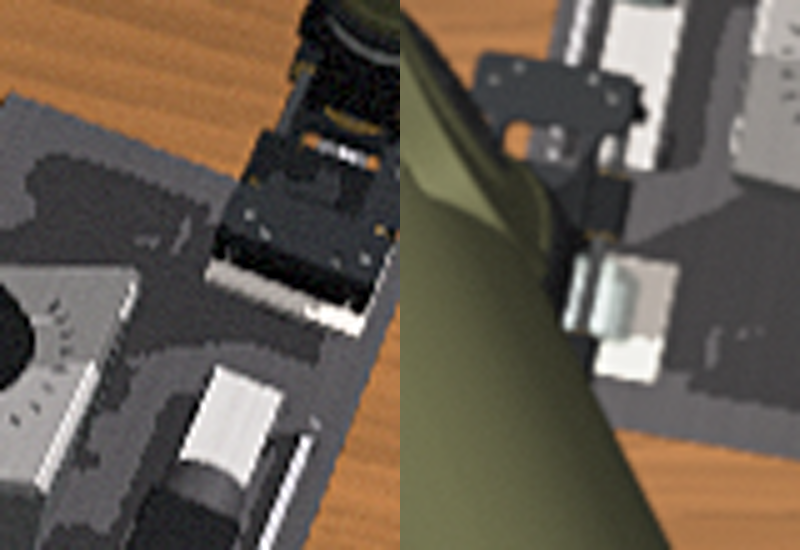

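Call:
drive_tool([
  {"offset": [0,0,-0.1],"twist": 0},
  {"offset": [0,0,-0.06],"twist": 0},
  {"offset": [0,0,-0.02],"twist": 0},
  {"offset": [0,0,-0.02],"twist": 0},
  {"offset": [0,0,0],"twist": 0},
  {"offset": [0,0,0],"twist": 0},
])

```text
time: 9.0
tool_pos: [0.5104, 0.2025, 0.0676]
orientation: [0.536, 0.462, -0.536, 0.462]
ft_force: [0.1, 0.9, -2.0]
opening: 0.0362
```

Call:
drive_tool([
  {"offset": [0,0,-0.02],"twist": 0},
  {"offset": [0,0,0],"twist": 0},
  {"offset": [0,0,0],"twist": 0},
])

```text
time: 9.3
tool_pos: [0.5103, 0.2025, 0.0666]
orientation: [0.536, 0.462, -0.536, 0.462]
ft_force: [0.1, 1.0, -2.5]
opening: 0.0365
```

Call:
drive_tool([
  {"offset": [0,0,-0.02],"twist": 0},
  {"offset": [0,0,0],"twist": 0},
  {"offset": [0,0,0],"twist": 0},
])

```text
time: 9.6
tool_pos: [0.5104, 0.2025, 0.0666]
orientation: [-0.535, -0.461, 0.536, -0.462]
ft_force: [-2.4, -2.2, 5.2]
opening: 0.0359
```

Call:
drive_tool([
  {"offset": [0,0,0],"twist": 0},
  {"offset": [0,0,0],"twist": 0},
  {"offset": [0,0,0],"twist": 0},
  {"offset": [0,0,0],"twist": 0},
  {"offset": [0,0,0],"twist": 0},
  {"offset": [0,0,0],"twist": 0},
], gripper=0.68)

```text
time: 10.2
tool_pos: [0.5103, 0.2024, 0.0655]
orientation: [-0.536, -0.462, 0.536, -0.462]
ft_force: [-0.5, -0.5, 0.5]
opening: 0.0587
```

Call:
drive_tool([
  {"offset": [0,0,0.1],"twist": 0},
  {"offset": [0,0,0.2],"twist": 0},
  {"offset": [0,0,0.4],"twist": 0},
  {"offset": [0,0,0.5],"twist": 0},
  {"offset": [0,0,0.5],"twist": 0},
  {"offset": [0,0,0.5],"twist": 0},
  {"offset": [0,0,0.3],"twist": 0},
])

```text
time: 10.9
tool_pos: [0.5112, 0.2031, 0.1936]
orientation: [0.537, 0.461, -0.534, 0.462]
ft_force: [1.2, -0.9, 0.1]
opening: 0.0597
```

Call:
drive_tool([
  {"offset": [0,-0.6,0],"twist": 0},
  {"offset": [0,-0.8,0],"twist": 0},
  {"offset": [0,-0.8,0],"twist": 0},
  {"offset": [0,-0.8,0],"twist": 0},
  {"offset": [0,-0.8,0],"twist": 0},
  {"offset": [0,-0.8,0],"twist": 0},
  {"offset": [0,-0.8,0],"twist": 0},
  {"offset": [0,-0.6,0],"twist": 0},
  {"offset": [0,0,0],"twist": 0},
  {"offset": [0,0,0],"twist": 0},
], gripper=1)

```text
time: 11.9
tool_pos: [0.5101, -0.0978, 0.1906]
orientation: [0.536, 0.461, -0.536, 0.461]
ft_force: [0.1, 0.2, 0.2]
opening: 0.0871
```

```bash
python3 - <<'E'
from m import *
st,R,y=tool(); p=st['tool_pos']; print(st['time'],p,y,st['opening'])
out=[]
for n,x0,y0 in(('top',190,155),('scene',330,225)):
    f=grab(n); out.append(cv2.resize(f['image'][y0:y0+150,x0:x0+130],None,fx=3,fy=3,interpolation=cv2.INTER_CUBIC))
    rx=np.array([np.cos(np.radians(81.6)),np.sin(np.radians(81.6))])
cv2.imwrite('pics/c7.png',np.hstack(out))
E
```

```text
11.9 [ 0.51014312 -0.09781298  0.19063105] -8.566431979622743 0.08705784030930526
```

View pics/c7.png

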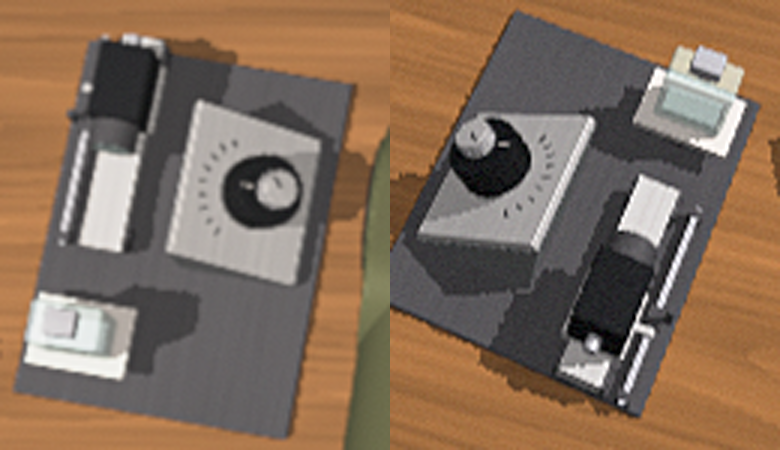

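The bottle stands upright on the stage: cap at about (60,323) in the top crop and (320,63) in the scene crop. Next I check its placement and zoom on the pointer and post.

```bash
python3 - <<'E'
from m import *
t=ld('top');s=ld('scene')
a=onz(t,(60/3+190-.3,323/3+155-.3),.122)[:2]; b=onz(s,(320/3+330-.3,63/3+225-.3),.122)[:2]
rx=np.array([np.cos(np.radians(81.6)),np.sin(np.radians(81.6))]); ry=np.array([rx[1],-rx[0]])
for q,c in((a,(.5060,.2047)),(b,(.5107,.1992))): d=q-c; print('bottle off stage rig xy mm',1000*d@rx,1000*d@ry)
out=[]
for f,x0,y0,k in((t,205,160,10),(s,512-330+330,320,10)):
    if f is s: x0,y0=395,310
    out.append(cv2.resize(f['image'][y0:y0+55,x0:x0+40],None,fx=k,fy=k,interpolation=cv2.INTER_CUBIC))
cv2.imwrite('pics/c8.png',np.hstack(out))
E
```

```text
bottle off stage rig xy mm -1.6010592023678043 0.027355178883763754
bottle off stage rig xy mm 2.0501074407985915 2.1145455071065795
```

View pics/c8.png

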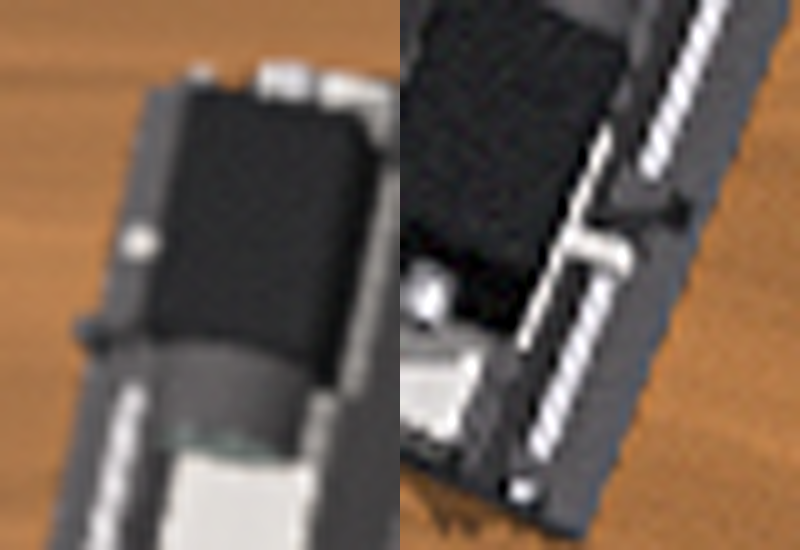

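```bash
python3 - <<'E'
from m import *
t=ld('top');s=ld('scene')
T=lambda x,y:(x/10+205-.45,y/10+160-.45); S=lambda x,y:((x-400)/10+395-.45,y/10+310-.45)
rx=np.array([np.cos(np.radians(81.6)),np.sin(np.radians(81.6))]); ry=np.array([rx[1],-rx[0]])
st=np.array([.5083,.202])
def rig(p,c=st): d=(p[:2]-c); return (1000*np.r_[d@rx,d@ry,p[2]]).round(1)
for n,a,b in(('pointer tip',(133,242),(622,256)),('post',(86,330),(683,208))):
    p,e=tri(t,T(*a),s,S(*b)); print(n,rig(p),e, 'top@46',rig(onz(t,T(*a),.046),(.5060,.2047)),'scene@46',rig(onz(s,S(*b),.046),(.5107,.1992)))
# knob from fine top
for f,uv,c in((t,(278/3+190-.3,188/3+155-.3),(.5060,.2047)),(s,(100/3+325-.3,135/3+225-.3),(.5107,.1992))):
    for z in(.1067,): print('fine top',onz(f,uv,z)[:2],rig(onz(f,uv,z),c))
E
```

```text
pointer tip [ 38.6 210.3  43.8] 0.005742240284862255 top@46 [ 38.5 211.6  46. ] scene@46 [ 38.3 209.6  46. ]
post [ 48.3 187.6  33.3] 0.006385348226617814 top@46 [ 45.7 186.5  46. ] scene@46 [ 47.3 191.9  46. ]
fine top [0.62262421 0.0360699 ] [-149.8  140.   106.7]
fine top [0.62751017 0.03286245] [-147.5  139.9  106.7]
```

Call:
drive_tool([
  {"offset": [0.2,0.27,0],"twist": -0.04},
  {"offset": [0.3,0.38,0],"twist": -0.04},
  {"offset": [0.3,0.38,0],"twist": -0.04},
  {"offset": [0.3,0.38,0],"twist": -0.04},
  {"offset": [0.3,0.38,0],"twist": -0.04},
  {"offset": [0.3,0.38,0],"twist": -0.04},
  {"offset": [0.3,0.38,-0.1],"twist": -0.04},
  {"offset": [0.2,0.25,-0.2],"twist": -0.03},
  {"offset": [0.15,0.15,-0.2],"twist": 0},
  {"offset": [0,0,0],"twist": 0},
  {"offset": [0,0,0],"twist": 0},
  {"offset": [0,0,0],"twist": 0},
])

```text
time: 13.2
tool_pos: [0.6277, 0.049, 0.1661]
orientation: [-0.588, -0.393, 0.588, -0.393]
ft_force: [-0.3, -0.0, 0.2]
opening: 0.0869
```

```bash
python3 - <<'E'
from m import *
st,R,y=tool(); print(st['time'],st['tool_pos'],y,st['opening'],st['ft_force'])
E
```

```text
13.2 [0.62768217 0.04899026 0.16606907] -22.465686736668466 0.08689744108548175 [-0.2951351  -0.04698696  0.18320718]
```

Well placed. I descend 0.094 m.

Call:
drive_tool([
  {"offset": [0,0.01,-0.2],"twist": 0},
  {"offset": [0,0,-0.25],"twist": 0},
  {"offset": [0,0,-0.25],"twist": 0},
  {"offset": [0,0,-0.25],"twist": 0},
  {"offset": [0,0,-0.25],"twist": 0},
  {"offset": [0,0,-0.25],"twist": 0},
  {"offset": [0,0,-0.2],"twist": 0},
  {"offset": [0,0,-0.15],"twist": 0},
  {"offset": [0,0,-0.08],"twist": 0},
  {"offset": [0,0,0],"twist": 0},
  {"offset": [0,0,0],"twist": 0},
])

```text
time: 14.3
tool_pos: [0.6282, 0.0506, 0.072]
orientation: [0.588, 0.393, -0.587, 0.393]
ft_force: [-0.0, 0.6, -0.1]
opening: 0.0873
```

Call:
drive_tool([
  {"offset": [0,0,0],"twist": 0},
  {"offset": [0,0,0],"twist": 0},
  {"offset": [0,0,0],"twist": 0},
  {"offset": [0,0,0],"twist": 0},
  {"offset": [0,0,0],"twist": 0},
  {"offset": [0,0,0],"twist": 0},
], gripper=0.5, squeeze=12)

```text
time: 14.9
tool_pos: [0.6288, 0.05, 0.0719]
orientation: [0.588, 0.393, -0.587, 0.394]
ft_force: [2.9, -1.5, -1.0]
opening: 0.0622
```

Call:
drive_tool([
  {"offset": [0,0,0],"twist": 0.05},
  {"offset": [0,0,0],"twist": 0.05},
  {"offset": [0,0,0],"twist": 0.05},
  {"offset": [0,0,0],"twist": 0.05},
  {"offset": [0,0,0],"twist": 0.05},
  {"offset": [0,0,0],"twist": 0.05},
  {"offset": [0,0,0],"twist": 0.05},
  {"offset": [0,0,0],"twist": 0.05},
  {"offset": [0,0,0],"twist": 0.05},
  {"offset": [0,0,0],"twist": 0.05},
  {"offset": [0,0,0],"twist": 0.05},
  {"offset": [0,0,0],"twist": 0},
])

```text
time: 16.1
tool_pos: [0.6284, 0.0498, 0.0722]
orientation: [0.49, 0.509, -0.49, 0.51]
ft_force: [0.4, -1.3, 2.3]
opening: 0.0615
```

```bash
cat >> m.py <<'E'
rx=np.array([np.cos(np.radians(81.6)),np.sin(np.radians(81.6))]); ry=-np.array([rx[1],-rx[0]])
def carriage(tag):
    # shift of the camera/pointer along rig y since first frame, in each view, by template match along the rail
    for n,(x,y,w,h) in(('top',(214,172,14,26)),('scene',(449-0,333-0,12,10))):
        pass
E
python3 - <<'E'
from m import *
st,R,y=tool(); print(st['time'],st['tool_pos'],y,st['opening'],st['ft_force'],st['moment'])
o={n:ld(n) for n in('top','scene')}
c0={'top':np.array([.5060,.2047]),'scene':np.array([.5107,.1992])}
for n in o:
    # bright pointer tip at z=.046, rig x=34..40: sample brightness along rig y
    f=grab(n); 
    Y=np.arange(-.225,-.150,.001); 
    def prof(f,X,Y): 
        p=np.array([[*(c0[n]+X*rx+yy*ry),.046] for yy in Y]); uv=proj(f,p).astype(np.float32)
        g=cv2.cvtColor(f['image'],cv2.COLOR_BGR2GRAY); return cv2.remap(g,uv[:,0],uv[:,1],cv2.INTER_LINEAR).ravel()
    for X in(.035,.047,.050):
        print(n,X,'old',prof(o[n],X,Y[::2])); print(n,X,'new',prof(f,X,Y[::2]))
E
```

```text
16.1 [0.62835869 0.04977312 0.07216544] 2.2496311194642242 0.061481550666297416 [ 0.44823201 -1.28184107  2.32429248] [-0.29628401 -0.78431532 -0.20165271]
top 0.035 old [ 93  92  90  92 108 155 189 200 164 114  89  86  89  91  91  88  84  75
  69  63  68  77  88  93  94  95  93  94 111 121 124 124 117 110 115 121
 125 123]
top 0.035 new [ 94  93  93  91  91  91  93  96  97 123 161 200 195 157 117  88  84  75
  67  61  67  78  88  96  95  96  93  95 112 122 127 125 118 111 115 123
 127 124]
top 0.047 old [130 132 130 131 134 137 137 134 132 135 136 138 139 139 138 136 134 124
 110  99  95 102 118 133 135 127 123 124 129 130 131 129 129 128 128 130
 132 128]
top 0.047 new [133 133 131 132 135 141 140 138 136 137 137 138 139 140 139 138 137 125
 113 102  95 104 120 135 134 129 125 124 129 131 133 133 131 130 130 131
 136 132]
top 0.05 old [130 133 134 134 134 137 141 143 140 138 137 138 139 140 140 140 139 133
 127 123 123 127 132 134 131 129 127 127 128 129 130 130 130 129 129 130
 131 132]
top 0.05 new [131 133 135 136 135 138 142 145 143 141 139 139 141 142 142 142 141 135
 129 126 
[... 247 characters left out ...]
cene 0.035 new [197 176 190 212 177 171 205 196 156 131 118 188 221 203 135  91  81  84
 101 141 196 196 172 190 233 201 182 198 199 173 184 229 208 186 194 205
 180 177]
scene 0.047 old [88 89 88 88 87 87 87 89 91 91 87 90 86 68 37 30 27 32 64 84 91 92 89 87
 84 86 87 86 85 84 85 86 82 82 85 81 82 85]
scene 0.047 new [87 87 89 90 89 89 88 88 89 89 88 87 83 68 40 34 32 37 68 87 92 85 85 88
 90 86 85 85 86 88 87 83 83 84 84 87 89 89]
scene 0.05 old [89 90 89 88 86 87 87 88 90 89 88 89 91 78 65 61 66 72 75 87 86 85 86 88
 88 87 87 87 88 87 85 85 87 85 84 84 87 87]
scene 0.05 new [89 88 90 89 87 87 87 89 89 89 87 88 91 78 67 67 68 71 75 86 87 86 84 85
 86 88 86 85 86 88 86 85 86 85 82 82 85 85]
```

```bash
python3 - <<'E'
from m import *
c0={'top':np.array([.5060,.2047]),'scene':np.array([.5107,.1992])}; out=[]
for n in c0:
    f=ld(n); ctr=proj(f,[[*(c0[n]+.042*rx-.192*ry),.03]])[0].round().astype(int); x0,y0=ctr-[11,15]
    c=cv2.resize(f['image'][y0:y0+30,x0:x0+22],None,fx=18,fy=18,interpolation=cv2.INTER_CUBIC)
    c=cv2.convertScaleAbs(c,alpha=1.5,beta=20)
    for yy,col in((-.186,(0,0,255)),(-.189,(0,255,0)),(-.192,(255,0,0)),(-.2016,(0,255,255))):
        for X in((.038,) if yy<-.2 else (.045,)):
            for z in((.046,) if yy<-.2 else (.046,.0)):
                q=proj(f,[[*(c0[n]+X*rx+yy*ry),z]])[0]; cv2.circle(c,tuple(int(v) for v in (q-[x0,y0]+.5)*18),4,col,1)
    out.append(c)
cv2.imwrite('pics/c9.png',np.hstack(out)); print(out[0].shape)
E
```

```text
(540, 396, 3)
```

View pics/c9.png

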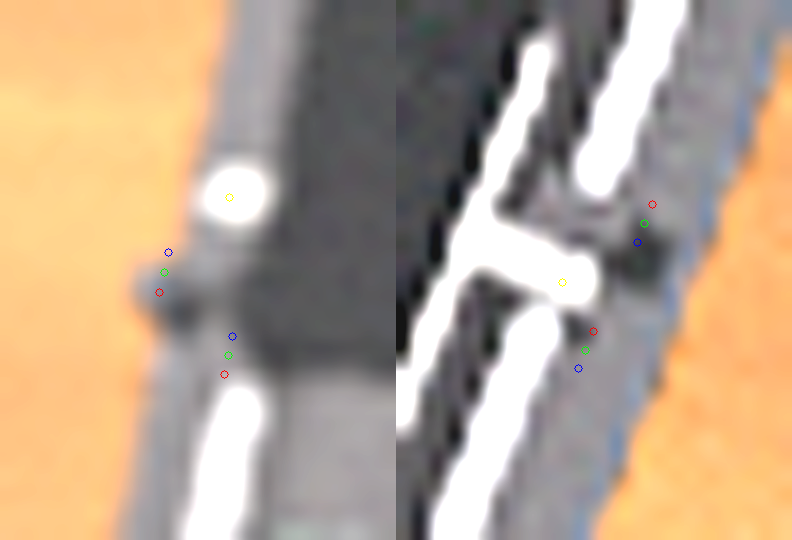

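Post top y is about −187 (with side-face shading, both views agree), and the pointer is at −201.6. I regrip for a second stroke.

Call:
drive_tool([
  {"offset": [0,0,0],"twist": 0},
  {"offset": [0,0,0],"twist": 0},
  {"offset": [0,0,0],"twist": 0},
  {"offset": [0,0,0],"twist": 0},
  {"offset": [0,0,0],"twist": -0.1},
  {"offset": [0,0,0],"twist": -0.1},
  {"offset": [0,0,0],"twist": -0.1},
  {"offset": [0,0,0],"twist": -0.1},
  {"offset": [0,0,0],"twist": -0.1},
  {"offset": [0,0,0],"twist": -0.1},
  {"offset": [0,0,0],"twist": 0},
  {"offset": [0,0,0],"twist": 0},
], gripper=1)

```text
time: 17.4
tool_pos: [0.6275, 0.0507, 0.0714]
orientation: [-0.595, -0.382, 0.595, -0.382]
ft_force: [-1.2, -0.5, 0.2]
opening: 0.0871
```

Call:
drive_tool([
  {"offset": [0,0,0],"twist": 0},
  {"offset": [0,0,0],"twist": 0},
  {"offset": [0,0,0],"twist": 0},
  {"offset": [0,0,0],"twist": 0},
  {"offset": [0,0,0],"twist": 0},
  {"offset": [0,0,0],"twist": 0},
], gripper=0.5, squeeze=15)

```text
time: 18.0
tool_pos: [0.6287, 0.05, 0.0716]
orientation: [0.596, 0.381, -0.595, 0.382]
ft_force: [3.9, -0.7, -4.0]
opening: 0.0624
```

Call:
drive_tool([
  {"offset": [0,0,0],"twist": 0.05},
  {"offset": [0,0,0],"twist": 0.05},
  {"offset": [0,0,0],"twist": 0.05},
  {"offset": [0,0,0],"twist": 0.05},
  {"offset": [0,0,0],"twist": 0.05},
  {"offset": [0,0,0],"twist": 0.05},
  {"offset": [0,0,0],"twist": 0.05},
  {"offset": [0,0,0],"twist": 0.05},
  {"offset": [0,0,0],"twist": 0.05},
  {"offset": [0,0,0],"twist": 0.05},
  {"offset": [0,0,0],"twist": 0},
])

```text
time: 19.1
tool_pos: [0.6284, 0.0495, 0.0721]
orientation: [0.51, 0.489, -0.51, 0.491]
ft_force: [0.2, -1.6, 1.4]
opening: 0.0603
```

```bash
cat >> m.py <<'E'
C0={'top':np.array([.5060,.2047]),'scene':np.array([.5107,.1992])}
def prof(n,f,X,Y,z=.046):
    uv=proj(f,[[*(C0[n]+X*rx+yy*ry),z] for yy in Y]).astype(np.float32)
    return cv2.remap(cv2.cvtColor(f['image'],cv2.COLOR_BGR2GRAY),uv[:,0],uv[:,1],cv2.INTER_LINEAR).ravel().astype(float)
def pointer():
    Y=np.arange(-.225,-.165,.0005)
    for n in C0:
        f=grab(n)
        for X in((.033,.036) if n=='top' else (.036,.038,.040)):
            v=prof(n,f,X,Y); print(n,X,'peak',round(1e3*Y[v.argmax()],1), v[::4].astype(int))
E
python3 - <<'E'
from m import *
st,R,y=tool(); print(st['time'],st['tool_pos'],y,st['opening'],st['ft_force'])
pointer()
E
```

```text
19.1 [0.62844954 0.04950243 0.07214405] -2.2637817217159184 0.060251172057655636 [ 0.1954777  -1.59657927  1.42651425]
top 0.033 peak -165.5 [ 75  76  73  72  75  73  73  72  70  73  72  70  71  79 104 137 156 130
  95  56  53  58  65  68  67  64  73  98 138 161]
top 0.036 peak -192.5 [101  99  96  96  97  99  99  97  94  95  96  96  98 117 153 203 217 195
 150  77  68  73  86  91  95  92  88  94 104 108]
scene 0.036 peak -178.0 [211 213 228 219 207 218 221 212 199 167  87  56  48  43  72 142 211 230
 198 189 210 206 209 232 233 215 217 230 214 210]
scene 0.038 peak -178.5 [206 216 228 203 194 215 215 213 229 196  95  48  50  41  76 150 219 222
 200 187 207 204 223 238 212 200 214 224 207 222]
scene 0.04 peak -191.5 [140 143 124 109 129 130 129 144 149  95  49  49  50  46  60 141 202 228
 169 128 108 132 154 136 115 133 130 117 120 154]
```

Call:
drive_tool([
  {"offset": [0,0,0],"twist": 0.04},
  {"offset": [0,0,0],"twist": 0.04},
  {"offset": [0,0,0],"twist": 0.04},
  {"offset": [0,0,0],"twist": 0.04},
  {"offset": [0,0,0],"twist": 0.04},
  {"offset": [0,0,0],"twist": 0.02},
  {"offset": [0,0,0],"twist": 0},
  {"offset": [0,0,0],"twist": 0},
])

```text
time: 20.0
tool_pos: [0.6283, 0.0503, 0.072]
orientation: [0.465, 0.532, -0.465, 0.533]
ft_force: [2.3, -4.0, 3.9]
opening: 0.0622
```

```bash
python3 - <<'E'
from m import *
st,R,y=tool(); print(st['time'],st['tool_pos'],y,st['opening'],st['ft_force'])
pointer(); out=[]
for n in C0:
    f=ld(n); ctr=proj(f,[[*(C0[n]+.040*rx-.188*ry),.04]])[0].round().astype(int); x0,y0=ctr-[8,11]
    c=cv2.resize(f['image'][y0:y0+22,x0:x0+16],None,fx=25,fy=25,interpolation=cv2.INTER_CUBIC)
    c=cv2.convertScaleAbs(c,alpha=1.5,beta=20)
    for yy,col in((-.181,(255,255,0)),(-.184,(0,0,255)),(-.187,(0,255,0)),(-.190,(255,0,0))):
        q=proj(f,[[*(C0[n]+X*rx+yy*ry),.046] for X in(.036,.052)]); a,b=[tuple(int(v) for v in (w-[x0,y0]+.5)*25) for w in q]; cv2.circle(c,a,4,col,2); cv2.circle(c,b,4,col,2)
    out.append(c)
cv2.imwrite('pics/c10.png',np.hstack(out))
E
```

```text
20.0 [0.62831794 0.05028272 0.0720164 ] 7.731366563226578 0.062232662318394395 [ 2.25874347 -3.97573511  3.91205337]
top 0.033 peak -190.0 [ 75  75  73  73  75  72  72  71  70  71  72  72  72  71  70  74  99 133
 151 142  98  72  61  65  69  65  60  60  76 110]
top 0.036 peak -189.5 [ 97  97  95  96  97  99  99  97  95  95  96  98  99  97  95  99 149 202
 236 213 144 100  82  90  94  92  87  87  93 100]
scene 0.036 peak -187.5 [213 214 227 220 205 216 226 214 200 168  91  60  52  50  67  75  95 158
 213 235 227 205 206 230 231 216 220 228 214 212]
scene 0.038 peak -178.5 [206 218 229 204 195 215 217 213 227 199  98  50  49  47  57  71  76 144
 207 242 225 208 219 238 213 202 217 223 206 222]
scene 0.04 peak -187.5 [138 142 124 110 131 130 127 145 149  97  50  52  53  48  51  68  85 124
 184 192 177 157 155 134 116 135 130 115 124 153]
```

View pics/c10.png

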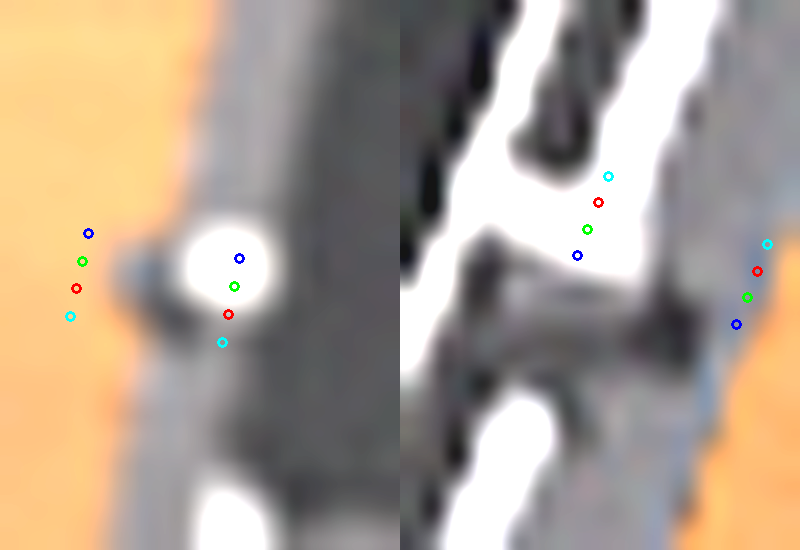

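Measured on the same −y edge, the pointer is short of the post by 1.1 mm (scene) and 2.7 mm (top), so about 1.9 mm remains, roughly 4.5° more.

Call:
drive_tool([
  {"offset": [0,0,0],"twist": 0.03},
  {"offset": [0,0,0],"twist": 0.03},
  {"offset": [0,0,0],"twist": 0.03},
  {"offset": [0,0,0],"twist": 0.01},
  {"offset": [0,0,0],"twist": 0},
  {"offset": [0,0,0],"twist": 0},
])

```text
time: 20.7
tool_pos: [0.6283, 0.0506, 0.0719]
orientation: [0.444, 0.55, -0.443, 0.551]
ft_force: [3.1, -3.2, 5.9]
opening: 0.0633
```

```bash
cat >> m.py <<'E'
def edges():
    # -y edges (rising for pointer, falling for post) at half level, rig mm
    Y=np.arange(-.205,-.180,.00025)
    for n in C0:
        f=grab(n); r=[]
        for X in(.034,.036,.038):
            v=prof(n,f,X,Y); lo=np.median(v[:24] if n=='top' else v[16:36]); pk=v[20:].max(); h=(lo+pk)/2; i=20+np.argmax(v[20:]>h); r.append(1e3*Y[i])
        q=[]
        for X in(.046,.047,.048):
            v=prof(n,f,X,Y)
            if n=='top': lo=v[:40].mean(); m=v.min(); i=np.argmax(v<(lo+m)/2)
            else:
                k=v.argmin(); m=v[k]; i=k+np.argmax(v[k:]>(m+88)/2)
            q.append(1e3*Y[i])
        print(n,'pointer -y edge',np.round(r,1),'post -y edge',np.round(q,1))
E
python3 - <<'E'
from m import *
st,R,y=tool(); print(st['time'],y,st['opening'],st['ft_force'])
edges()
E
```

```text
20.7 12.28851975139515 0.06332927324282692 [ 3.05881236 -3.21828299  5.91031891]
top pointer -y edge [-189.7 -190.  -190. ] post -y edge [-190. -190. -190.]
scene pointer -y edge [-189.  -189.  -189.2] post -y edge [-189.2 -189.5 -189.5]
```

Edges now coincide in both views. I release, rise straight up and check.

Call:
drive_tool([
  {"offset": [0,0,0],"twist": 0},
  {"offset": [0,0,0],"twist": 0},
  {"offset": [0,0,0],"twist": 0},
  {"offset": [0,0,0],"twist": 0},
  {"offset": [0,0,0],"twist": 0},
  {"offset": [0,0,0],"twist": 0},
  {"offset": [0,0,0.2],"twist": 0},
  {"offset": [0,0,0.4],"twist": 0},
  {"offset": [0,0,0.5],"twist": 0},
  {"offset": [0,0,0.5],"twist": 0},
  {"offset": [0,0,0.5],"twist": 0},
  {"offset": [0,0,0.3],"twist": 0},
], gripper=1)

```text
time: 22.0
tool_pos: [0.6289, 0.0511, 0.1947]
orientation: [0.445, 0.55, -0.443, 0.551]
ft_force: [-0.4, 0.1, -0.1]
opening: 0.0868
```

Call:
drive_tool([
  {"offset": [-0.3,-0.6,0.1],"twist": 0},
  {"offset": [-0.3,-0.6,0],"twist": 0},
  {"offset": [-0.3,-0.6,0],"twist": 0},
  {"offset": [-0.3,-0.6,0],"twist": 0},
  {"offset": [-0.3,-0.6,0],"twist": 0},
  {"offset": [-0.2,-0.6,0],"twist": 0},
  {"offset": [-0.1,-0.4,0],"twist": 0},
  {"offset": [0,0,0],"twist": 0},
  {"offset": [0,0,0],"twist": 0},
])

```text
time: 22.9
tool_pos: [0.5379, -0.1489, 0.1967]
orientation: [0.444, 0.55, -0.444, 0.55]
ft_force: [0.7, -0.1, -0.4]
opening: 0.0871
```

```bash
cp top.npz top_b.npz; python3 - <<'E'
from m import *
st,R,y=tool(); print(st['time'],st['tool_pos'],y,st['opening'],st['ft_force'])
edges()
f=ld('top'); g=ld('scene')
cv2.imwrite('pics/c11.png',np.hstack([cv2.resize(f['image'][155:305,190:320],None,fx=3,fy=3,interpolation=cv2.INTER_CUBIC),cv2.resize(g['image'][225:375,330:460],None,fx=3,fy=3,interpolation=cv2.INTER_CUBIC)]))
E
```

```text
22.9 [ 0.53794621 -0.14890935  0.19669129] 12.208650462773583 0.087126210477901 [ 0.73668587 -0.13622584 -0.42889992]
top pointer -y edge [-189.7 -190.  -190. ] post -y edge [-190.2 -190.  -190. ]
scene pointer -y edge [-188.7 -189.  -189.2] post -y edge [-189.  -189.2 -189.5]
```

```bash
python3 - <<'E'
from m import *
for n in('top','scene'):
    a=cv2.imread(f'pics/{n}0.png').astype(int); b=ld(n)['image'].astype(int)
    d=np.abs(a-b).max(2).astype(np.float32)
    c=proj(ld(n),[[*(C0[n]-.1487*rx-.140*ry),.1067]])[0]; g=proj(ld(n),[[*(C0[n]-.1390*rx-.140*ry),.0928]])[0]
    yy,xx=np.mgrid[:480,:640]; r=np.hypot(xx-c[0],yy-c[1]); R=np.hypot(xx-g[0],yy-g[1])
    print(n,'fine knob diff mean/max',d[r<5].mean(),d[r<5].max(),'ring',d[(r>8)&(R<12)].mean(),d[(r>8)&(R<12)].max())
    m=((d>40)*255).astype(np.uint8); k,_,s,ce=cv2.connectedComponentsWithStats(m)
    print([(ce[i].round().tolist(),int(s[i,4])) for i in range(1,k) if s[i,4]>25])
E
```

```text
top fine knob diff mean/max 11.974359 15.0 ring 9.904 103.0
[([237.0, 175.0], 194), ([224.0, 173.0], 32), ([261.0, 172.0], 72), ([395.0, 281.0], 20504), ([227.0, 205.0], 280), ([507.0, 247.0], 94), ([499.0, 331.0], 5793), ([200.0, 261.0], 33), ([224.0, 264.0], 260), ([635.0, 334.0], 29), ([577.0, 404.0], 8059), ([341.0, 431.0], 73), ([376.0, 445.0], 62), ([326.0, 450.0], 30), ([319.0, 451.0], 49), ([611.0, 473.0], 855), ([357.0, 473.0], 455), ([315.0, 477.0], 63)]
scene fine knob diff mean/max 9.620254 17.0 ring 15.038911 153.0
[([170.0, 38.0], 3191), ([246.0, 149.0], 17861), ([378.0, 17.0], 290), ([422.0, 18.0], 238), ([429.0, 64.0], 223), ([379.0, 68.0], 158), ([406.0, 52.0], 37), ([411.0, 56.0], 26), ([407.0, 66.0], 72), ([74.0, 124.0], 229), ([89.0, 114.0], 39), ([347.0, 115.0], 54), ([114.0, 118.0], 40), ([138.0, 132.0], 333), ([98.0, 145.0], 111), ([341.0, 146.0], 63), ([38.0, 194.0], 267), ([430.0, 256.0], 732), ([414.0, 304.0], 257), ([398.0, 338.0], 324), ([371.0, 341.0], 29), ([367.0, 348.0], 87)]
```

```bash
python3 -c "
from cell import close_job; print(close_job())"
```

```text
the job is handed in; nothing more can be done
None
```

The bottle is standing on the stage and the pointer is in line with the index post. I handed the job in at about 23 s of the 54 s, with the gripper open and clear of everything.

**Bottle:** I gripped the clear rectangular bottle across its broad faces, set it down until the stage pushed back with about 5 N, and let go. It was upright with a broad face to the camera. It measured within about 2 mm of the stage centre along each axis in both views.

**Outer ring:** I turned it anticlockwise in two grips on the drum. After release, the pointer's edge and the post's matching edge agreed to about 0.3 mm in both views. That relies on my reading of which dark face in the images is the post's edge. An earlier rough estimate of where the post stands differed between the views by up to about 5 mm.

**Inner knob and bystanders:** Comparing the last pictures with the first, the inner knob looked the same, apart from a slight overall brightness change. The scene view showed no change at the other bottles or the carton. The top view showed a small change at the purple bottle, probably the arm's shadow, since the scene view showed none there.

**Not checked:** The viewer refused my last picture because the 12-picture limit was reached. The final check was therefore by numbers only, and I did not re-measure the bottle after turning the ring.

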